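# Move a drive between push-push docks

## Task

The small drive is latched down in one of the two push-push docks. Press it once to release it, lift it out only after it has popped up, stand it in the other, empty dock and press it down there until it latches and stays down when let go. Press with feeling, just to the end of the travel and never harder than 20 N, leave the first dock's carriage up, and do not disturb the other things on the bench.

Things in the scene. Friction and masses are not known exactly. Their poses are not given: they have to be found in the camera images.
- drive_mid (a point): centre of the drive: a plain silver 2.5-inch disk drive, 100 x 70 x 8 mm, 0.07 to 0.13 kg, standing on a long edge in a dock. Its y axis runs along the 100 mm length, its x axis points up along the 70 mm height, its z axis goes through the 8 mm thickness. Grasp it from above across the 8 mm at the middle of its top edge
- drive_top (a point): middle of the drive's upper 100 mm edge, 35 mm above drive_mid along its x axis; press here from above, same axes as drive_mid
- dock_a: black upright dock holding the drive at first (either dock may be the left one), fixed to the bench: 124 x 39 mm, 80 mm high. Origin: centre of its underside; x along its slot, y across, z up. The slot, open above, is 104 mm long and 11 mm wide, widening in its upper 5 mm to 110 x 17 mm at the mouth
- dock_a_mouth (a point): centre of the slot mouth of dock_a, on its top face, 80 mm above the bench; axes of dock_a. In the slot a sprung flat metal carriage carries the drive's lower edge; its top is 42 mm above the bench when up, so that a drive on it stands 32 mm out of the mouth, and 11 to 21 mm when latched. The drive's top never sinks below the mouth
- carriage_a: the sprung carriage of dock_a, a flat metal bar 101 x 9.5 x 5 mm deep in the slot under the drive; its origin lies 42 mm below its upper face (at the dock's origin when it is up), axes of the dock
- latch_a (a joint): how far (m) the carriage of dock_a is pressed down: 0 up; latched (at first) at 0.014 to 0.018. Push-push: pressed 5 mm further, to the end of travel, and let go, it releases and rises to 0 in about 0.5 s. Spring 5 N (up) to 8 N (down), damper 40 N s/m; at the end the force climbs by about 7 N per mm from some 9 N. A press to 12-16 N surely switches it; a shorter one may do nothing
- dock_b: the empty dock, same shape, size and axes as dock_a
- dock_b_mouth (a point): centre of the slot mouth of dock_b, on the dock's top face, 80 mm above the bench; axes of dock_b
- carriage_b: the sprung carriage of dock_b, same as carriage_a
- latch_b (a joint): how far (m) the carriage of dock_b is pressed down: 0 (up) at first; forces as latch_a. Pressed to the end of travel and let go, it rises about 5 mm and stays latched; another such press would release it. The latch is worn: the end of travel lies anywhere from 0.0155 to 0.027 and the latched rest from 0.0105 to 0.0215, to be found only by feel
- screwdriver: yellow precision screwdriver, 160 mm long, 13 mm thick, lying between the docks; a bystander; origin at the centre of its underside
- comb: small plastic head comb, 45 x 16 x 10 mm, lying on the bench; a bystander; origin at the centre of its underside
- circuit_board: green circuit board, 98 x 61 x 10 mm, lying flat; a bystander; origin at the centre of its underside
- marker: capped marker, 130 mm long, 13 mm thick, lying near the right side; a bystander; origin at the centre of its underside
- magnet: flat steel magnet, 46 x 20 x 9 mm, lying at the right; a bystander; origin at the centre of its underside

How it is judged:
On the way, in this order (a step that is already met when the one before it is completed fails the run):
1. the first dock is released: its carriage is up, with the drive still standing in it (value of joint latch_a below 0.003 m and horizontal distance between drive_mid and dock_a_mouth below 0.008 m and height (world z) of drive_mid below 0.084 m), for 0.1 s.
2. the drive stands upright in the slot of the other dock, down on its carriage (horizontal distance between drive_mid and dock_b_mouth below 0.008 m and height (world z) of drive_mid below 0.082 m and angle between drive_mid's own x axis and vertical below 0.15 rad), for 0.1 s.
At the end, for the whole second after the job is handed in: the drive stands upright in the second dock (within 8 mm of the slot's centre, within 0.15 rad of upright) at rest, that dock's carriage latched (more than 9 mm down, drive centre below 70 mm) with nothing holding it, and the first dock's carriage up (within 3 mm) (value of joint latch_b above 0.009 m and value of joint latch_a below 0.003 m and horizontal distance between drive_mid and dock_b_mouth below 0.008 m and height (world z) of drive_mid below 0.07 m and angle between drive_mid's own x axis and vertical below 0.15 rad and linear speed of drive below 0.02 m/s); the robot touches nothing.
It fails at once if the drive is pressed on a dock's carriage with more than 20 N (contact force between drive and carriage_a above 20 N or contact force between drive and carriage_b above 20 N).
It fails at once if the drive is pulled up while the first dock is still latched (value of joint latch_a above 0.008 m and height (world z) of drive_mid above 0.084 m).
It fails at once if a bystander is moved by more than 30 mm (distance of any of screwdriver, comb, circuit_board, marker, magnet from where it was at the start of the episode above 0.03 m).
It also fails if it takes over 61 s, if anything falls off the work surface, if the arm or the gripper's body presses on something with over 40 N, if the wrist force passes 120 N, or if a joint passes its speed limit or range.

## Robot

A 7-joint arm with a two-finger parallel gripper is mounted at the origin on a cart in front of the work surface, level with it; the furniture and walls round the work are solid. World frame = base frame: x ahead of the robot, y to its left, z up, the work surface at z = 0. Lengths are in m, angles in rad, forces in N, time in s.
With the tool pointing down it reaches from about 0.4 to 0.85 m from the base axis. Payload 4.5 kg.
Tool frame: the origin (TCP) lies on the centre line of the jaws, within the pads' length; the fingertips stand 11 mm ahead of it and the grasp point (between the pads) lies 8 mm behind it; z points along the fingers, x is the direction in which the jaws open and shut, and the axes are right-handed (so a half turn about z gives the same grasp; the last joint's range is limited). The gripper opens to 88 mm and grips with 3 to 60 N. Pads are 18 mm wide; open, the fingers measure 123 mm over their backs; the gripper's body (75 mm by 187 mm) begins 45 mm behind the grasp point.
Start: joints at [-1.142, 0.689, -0.195, 1.565, 0.157, 0.902, -0.215], TCP at [0.24, 0.577, 0.25] pointing down, gripper open.
Joint ranges: [-3.01, 3.01], [-0.46, 2.08], [-1.47, 1.51], [0.13, 2.56], [-1, 4.14], [0.04, 2.09], [-2.66, 2.66]. Speed limits (rad/s): [2.57, 2.57, 3.14, 3.14, 3.14, 3.14, 3.14].

## Interface

Orientations are given as a unit quaternion [x, y, z, w].
In Python, from plant import r, vision, order, nets gives the robot as it stands.
- The arm moves only by the tool send_rows, never from a script. Its argument "series" is a list of rows, each an object with "delta_pos": the shift along the tool's x, y, z in cm, a list of three; "turn": the turn about the tool's z in degrees; "jaw": the closure, from 0 (fully open) to 1 (shut). In form: [{"delta_pos": [x, y, z], "turn": turn, "jaw": jaw}, ...]. A call has 1 to 8 rows; each row is the pose to reach, as a shift and turn from the pose commanded when the call began, along the tool's axes at that moment; what a row does not reach only later rows make up. A row lasts 1/12 s, in which the tool goes at most 41.7 mm and 7.16 degrees, less where a joint would pass 70% of its speed; a pose out of reach is approached as far as the arm can. A call with a gripper value outside its range is refused whole. The fingers move at their own pace and stop on an object; "force" is the grip in N (left out, the last holds). Time passes only in rows, so rows that repeat a pose let the fingers close. It gives the time, the measured TCP pose, the force and the opening at its end, in the units of the state.
- r.get_state(): the state, without advancing time (a new reading comes with each control period).
- vision.snapshot(name): name is "scene" or "top"; returns the picture (384x512x3 uint8, blue, green, red); there is no depth.
- vision.camera_params(name): a dict with "intrinsics" (3x3 intrinsics, pixels), "extrinsics" (4x4, takes a point from world to camera coordinates). Camera axes: x right, y down, z forward; pixel columns grow to the right and rows downward; lengths in m; the calibration is good to about 2 mm. A picture is of the moment at which its call begins. camera_params takes no time and is no camera call.
- order.finish_job(): hands the job in, once; it reports no verdict.
Trained networks look in the newest picture that a camera, given by its name, has taken for a name from the list of things; names that differ only in an ending like _2 or _b are one class to them, and where a whole thing is asked for, a point or a joint stands for the part that bears it (a point fixed in the world has none). Each returns a list of dicts, best first, with "score" (0 to 1); they miss things now and then, are a little off and sometimes report something else, mostly with a low value. They report only what shows in the picture. A call takes as long as a camera call.
- nets.boxes_of(camera, label): "location" ([row, column] as shares, 0 to 1, of the picture: columns of its width, rows of its height, amid what is visible of it).
- nets.trace(camera, label): "region" (384x512 bool, what is visible of it) and "location" ([row, column] as shares, 0 to 1, of the picture: columns of its width, rows of its height, amid what is visible of it).
The state is a dict: "clock": time; "q": joint angles; "qd": joint speeds; "joint_torque": joint torques, N m; "tool_pos": TCP position; "eef_rot": TCP orientation; "contact_force": force on the tool from outside, world axes, zero at the start; "moment": the same for the moment, N m; "opening": opening from 0.0 (shut) to 1.0 (fully open).
Only numpy, scipy, OpenCV 4.12 (cv2) and the standard library are available. Lean on these libraries where they do the work, as an engineer would, in place of code of your own. Each camera call takes 0.05 s, during which the arm holds its last target.

## Working session

There is one attempt and no reset: what is moved stays moved. The work goes in short steps, Python scripts to look and compute and a tool call to move; the robot and the scene stay as the last step left them, time stands still between calls to the robot, and variables do not carry over. Pictures are saved under pics/ and viewed, and the job is handed in when it is done.

Besides the shell and the picture viewer there is one more tool, called after "Emit:" in YAML: its name, and indented under it one key for each argument. send_rows: Moves the arm, as the interface text tells. Its arguments: {"type":"object","properties":{"series":{"type":"array"},"force":{"type":"number"}},"required":["series"]}

```bash
mkdir -p pics; ls; python3 - <<'E'
from plant import r, vision, order, nets
import cv2
for n in("scene","top"):
    im=vision.snapshot(n); cv2.imwrite(f"pics/{n}0.png",im)
    p=vision.camera_params(n); print(n,p["intrinsics"],p["extrinsics"])
    for l in ("dock_a","drive_mid"):
        for d in nets.boxes_of(n,l)[:4]: print(l,d["score"],d["location"])
print(r.get_state())
E
```

```text
pics
scene [[466.82073807   0.         256.96008973]
 [  0.         466.82073807 183.02809174]
 [  0.           0.           1.        ]] [[ 0.649763   -0.76004407 -0.0118767  -0.35152711]
 [-0.40009579 -0.32867411 -0.85550961  0.28098669]
 [ 0.64632144  0.5606303  -0.51765071  1.31940099]
 [ 0.          0.          0.          1.        ]]
dock_a 0.69 [0.5552, 0.5738]
dock_a 0.64 [0.4826, 0.4547]
top [[454.05077098   0.         248.87674236]
 [  0.         454.05077098 193.54502634]
 [  0.           0.           1.        ]] [[-0.02443133 -0.99959873 -0.01433473  0.01874153]
 [-0.98895477  0.02626306 -0.14587227  0.5159789 ]
 [ 0.14619021  0.01061255 -0.98919957  1.19672577]
 [ 0.          0.          0.          1.        ]]
dock_a 0.86 [0.4919, 0.4121]
dock_a 0.83 [0.4852, 0.6104]
dock_a 0.73 [0.4828, 0.4012]
drive_mid 0.61 [0.4849, 0.4096]
{'clock': 0.3, 'q': array([-1.14219714,  0.68942348, -0.19458184,  1.56565782,  0.15728589,
        0.9024817 , -0.21509739]), 'qd': array([ 2.64611403e-03, -4.16793835e-03,  9.73664075e-04, -1.96090743e-03,
        6.47474496e-04, -2.13907630e-04, -7.84562340e-05]), 'joint_torque': array([ 1.62586897e-03, -5.26986480e+01, -1.26460757e+00, -1.53402328e+01,
       -5.21855301e-02,  3.41894491e-03,  1.14317679e-04]), 'tool_pos': array([0.24030481, 0.57674681, 0.24944462]), 'eef_rot': array([ 8.32039680e-01,  5.54716041e-01, -2.39074556e-04,  1.68869645e-04]), 'contact_force': array([ 0.20442297, -1.29435249, -0.09687547]), 'moment': array([-0.02939584,  0.01880901, -0.05676976]), 'opening': 1.000835646987428}
```

```bash
python3 - <<'E'
import cv2
for n in("scene","top"):
    im=cv2.imread(f"pics/{n}0.png"); cv2.imwrite(f"pics/{n}0b.png",cv2.resize(im,(800,600),interpolation=cv2.INTER_CUBIC))
    if n=="top": cv2.imwrite("pics/top0z.png",cv2.resize(im[110:270,170:360],(760,640),interpolation=cv2.INTER_CUBIC)[:600])
E
```

```text
(no output)
```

View pics/scene0b.png

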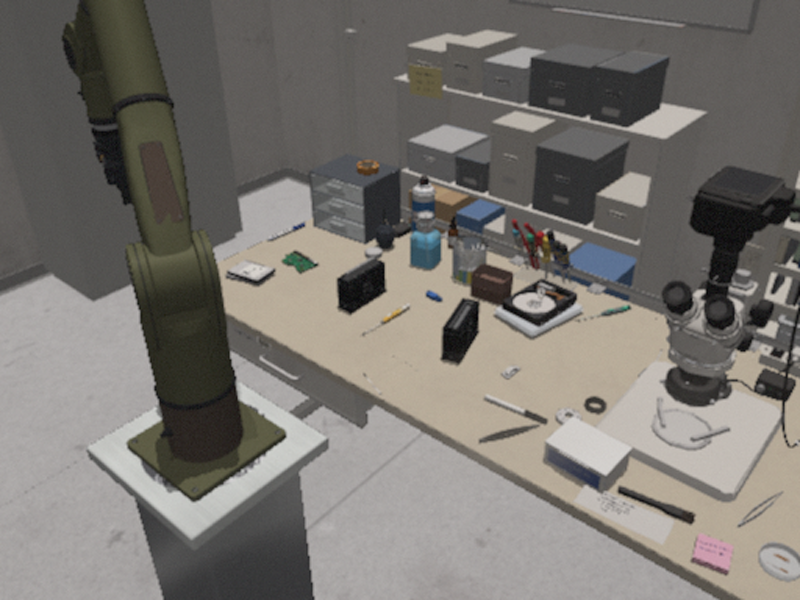

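View pics/top0b.png

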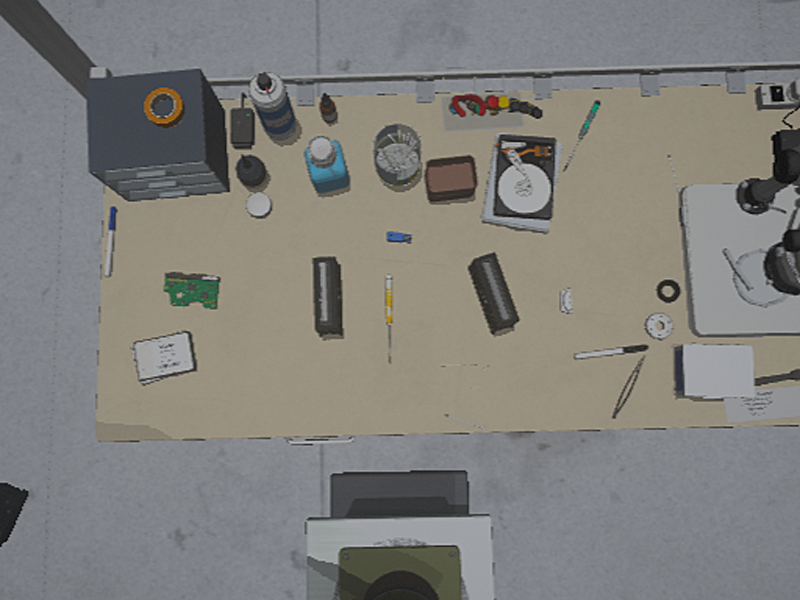

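View pics/top0z.png

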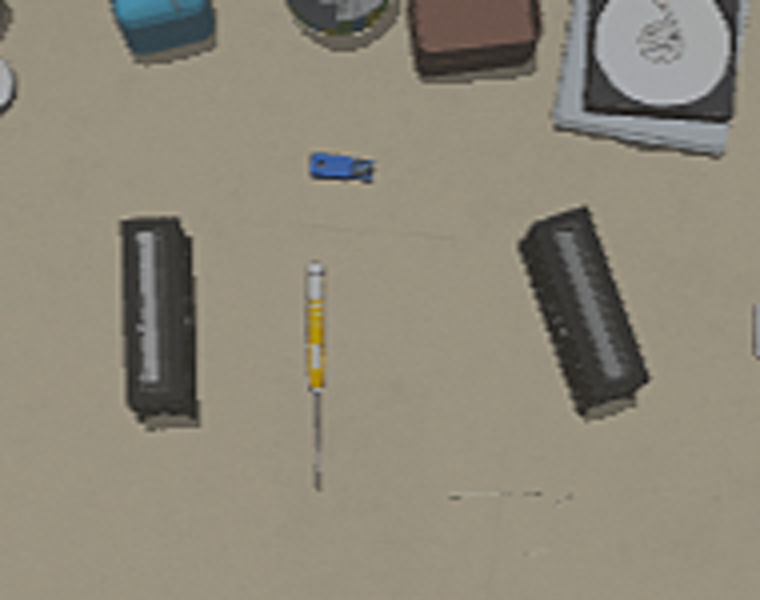

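The left dock (zoomed columns 120-200) has a bright strip, which is the drive. The right dock's slot is darker and empty. I'll fit the dock poses next.

```bash
cat > h.py <<'E'
import numpy as np, cv2
from plant import r, vision, order, nets
from scipy.optimize import minimize
def proj(cam,P):
    p=vision.camera_params(cam); E=p["extrinsics"];K=p["intrinsics"]
    c=np.asarray(P)@E[:3,:3].T+E[:3,3]; u=c@K.T; return u[:,:2]/u[:,2:]
def back(cam,uv,z):
    p=vision.camera_params(cam); E=p["extrinsics"];K=p["intrinsics"]
    R=E[:3,:3]; o=-R.T@E[:3,3]; d=R.T@np.linalg.inv(K)@np.array([uv[0],uv[1],1.]); return o+d*(z-o[2])/d[2]
def box(x,y,yaw,L,W,z0,z1):
    c,s=np.cos(yaw),np.sin(yaw)
    return np.array([[x+c*a-s*b,y+s*a+c*b,z] for a in(-L/2,L/2) for b in(-W/2,W/2) for z in(z0,z1)])
S=8
def sil(cam,P,shape=(384,512),off=(0,0)):
    uv=proj(cam,P)-off
    m=np.zeros((shape[0]*S,shape[1]*S),np.uint8)
    h=cv2.convexHull(((uv+0.5)*S).astype(np.float32))
    cv2.fillConvexPoly(m,np.round(h*16-8).astype(np.int32),1,shift=4)
    return cv2.resize(m.astype(np.float32),(shape[1],shape[0]),interpolation=cv2.INTER_AREA)
E
cat > fit.py <<'E'
from h import *
ims={n:cv2.imread(f"pics/{n}0.png") for n in("scene","top")}
for n in ims: vision.snapshot(n)
tr={n:nets.trace(n,"dock_a") for n in ims}
for name,sgn in(("L",1),("R",-1)):
    obs={}
    for n in ims:
        for d in tr[n]:
            v,u=np.array(d["location"])*[384,512]; P=back(n,(u,v),0.05)
            print(n,d["score"],P.round(3),d["region"].sum())
            if d["score"]>.5 and ((u<250) if n=="top" else (u<263))==(sgn>0) and n not in obs: obs[n]=(d["region"],P)
    P=np.mean([o[1] for o in obs.values()],0)
    def cost(q,cams):
        c=0
        for n in cams:
            reg=obs[n][0]; ys,xs=np.where(reg); y0,y1,x0,x1=ys.min()-6,ys.max()+7,xs.min()-6,xs.max()+7
            s=sil(n,box(q[0],q[1],q[2],.124,.039,0,.08),(y1-y0,x1-x0),(x0,y0))
            c+=((s-reg[y0:y1,x0:x1])**2).sum()
        return c
    for cams in (["top"],["scene"],["top","scene"]):
        if any(c not in obs for c in cams): continue
        best=min((minimize(cost,[P[0],P[1],y],args=(cams,),method="Nelder-Mead",options=dict(initial_simplex=[[P[0],P[1],y],[P[0]+.01,P[1],y],[P[0],P[1]+.01,y],[P[0],P[1],y+.1]],xatol=1e-5)) for y in (-.3,0,.3)),key=lambda b:b.fun)
        print(name,cams,best.x[:2].round(4),np.degrees(best.x[2]).round(2),best.fun)
E
python3 fit.py
```

```text
scene 0.98 [0.494 0.071 0.05 ] 674
scene 0.8 [ 0.506 -0.183  0.05 ] 710
top 0.94 [0.526 0.103 0.05 ] 660
top 0.65 [ 0.528 -0.179  0.05 ] 946
L ['top'] [0.5302 0.1136] 1.72 213.116455078125
L ['scene'] [0.5262 0.1121] 1.23 102.5478515625
L ['top', 'scene'] [0.5293 0.1137] 1.66 329.348388671875
scene 0.98 [0.494 0.071 0.05 ] 674
scene 0.8 [ 0.506 -0.183  0.05 ] 710
top 0.94 [0.526 0.103 0.05 ] 660
top 0.65 [ 0.528 -0.179  0.05 ] 946
R ['top'] [ 0.5276 -0.1731] 17.34 22.1669921875
R ['scene'] [ 0.5258 -0.1745] 18.24 16.263427734375Traceback (most recent call last):
  File "fit.py", line 22, in <module>
    best=min((minimize(cost,[P[0],P[1],y],args=(cams,),method="Nelder-Mead",options=dict(initial_simplex=[[P[0],P[1],y],[P[0]+.01,P[1],y],[P[0],P[1]+.01,y],[P[0],P[1],y+.1]],xatol=1e-5)) for y in (-.3,0,.3)),key=lambda b:b.fun)
  File "fit.py", line 22, in <genexpr>
    best=min((minimize(cost,[P[0],P[1],y],args=(cams,),method="Nelder-Mead",options=dict(initial_simplex=[[P[0],P[1],y],[P[0]+.01,P[1],y],[P[0],P[1]+.01,y],[P[0],P[1],y+.1]],xatol=1e-5)) for y in (-.3,0,.3)),key=lambda b:b.fun)
              ~~~~~~~~^^^^^^^^^^^^^^^^^^^^^^^^^^^^^^^^^^^^^^^^^^^^^^^^^^^^^^^^^^^^^^^^^^^^^^^^^^^^^^^^^^^^^^^^^^^^^^^^^^^^^^^^^^^^^^^^^^^^^^^^^^^^^^^^^^^^^^^^^^^^^^^^^^^^^^^^^^^^^^^^^^^^
    res = _minimize_neldermead(fun, x0, args, callback, bounds=bounds,
                               **options)
    fxr = func(xr)
    fx = function(np.copy(x), *(wrapper_args + args))
  File "fit.py", line 17, in cost
    s=sil(n,box(q[0],q[1],q[2],.124,.039,0,.08),(y1-y0,x1-x0),(x0,y0))
  File "h.py", line 15, in sil
    uv=proj(cam,P)-off
       ~~~~^^^^^^^
  File "h.py", line 5, in proj
    p=vision.camera_params(cam); E=p["extrinsics"];K=p["intrinsics"]
ValueError: time passes only in moves, steps and waits
```

```bash
python3 - <<'E'
s=open('h.py').read()
s=s.replace("def proj","_C={}\ndef cp(c):\n    if c not in _C: _C[c]=vision.camera_params(c)\n    return _C[c]\ndef proj").replace("p=vision.camera_params(cam)","p=cp(cam)")
open('h.py','w').write(s)
f=open('fit.py').read()
f=f.replace('''and n not in obs: obs[n]=(d["region"],P)''','''and n not in obs:
                ys,xs=np.where(d["region"]); m=np.zeros((384,512),np.uint8)
                cv2.fillConvexPoly(m,cv2.convexHull(np.stack([xs,ys],1).astype(np.int32)),1); m=m.astype(float)
                print("hull",m.sum(),d["region"].sum()); obs[n]=(m,P); np.save(f"m_{name}_{n}.npy",m)''')
open('fit.py','w').write(f)
E
python3 fit.py
```

```text
scene 0.58 [0.498 0.08  0.05 ] 660
hull 726.0 660
scene 0.56 [ 0.506 -0.187  0.05 ] 764
top 0.83 [ 0.531 -0.17   0.05 ] 953
top 0.63 [ 0.419 -0.363  0.05 ] 187
top 0.6 [0.534 0.102 0.05 ] 653
hull 875.0 653
L ['top'] [0.531 0.113] 1.3 34.659912109375
L ['scene'] [0.5247 0.1118] 1.29 53.204833984375
L ['top', 'scene'] [0.5295 0.1132] 1.62 116.482666015625
scene 0.58 [0.498 0.08  0.05 ] 660
scene 0.56 [ 0.506 -0.187  0.05 ] 764
hull 784.0 764
top 0.83 [ 0.531 -0.17   0.05 ] 953
hull 1004.0 953
top 0.63 [ 0.419 -0.363  0.05 ] 187
top 0.6 [0.534 0.102 0.05 ] 653
R ['top'] [ 0.5272 -0.1745] 17.31 66.412353515625
R ['scene'] [ 0.5274 -0.1748] 14.82 34.7666015625
R ['top', 'scene'] [ 0.5272 -0.1746] 15.73 107.65576171875
```

```bash
python3 - <<'E'
from h import *
im=cv2.imread("pics/top0.png").astype(int).sum(2)/3
for name,c0,c1 in(("L",196,222),("R",298,334)):
    print(name)
    for row in (170,185,200): print(row,im[row,c0:c1].round().astype(int))
E
```

```text
L
170 [141 143 146 154 103  47  53  56  90 142 146 143 101  66  71  61  57  59
  55  46  43  47 127 149 144 142]
185 [142 142 144 151 116  68  55  56  62  78 125 144 126  83  69  64  56  58
  58  59  59  46  78 136 147 144]
200 [143 144 146 147 129  80  51  56  58  75 135 145 146 104  67  72  61  56
  59  52  46  44  42 128 149 145]
R
170 [147 111  56  39  44  46  45  52  54  53  56  81 106 112 111  84  67  70
  59  54  49  43 128 149 143 142 141 141 140 141 141 140 140 140 140 141]
185 [143 142 143 144 146 154 101  46  48  46  53  48  54  54  52  52  67 104
 113 111 114  79  63  64  56  54  45  68 128 145 142 142 143 142 143 140]
200 [142 142 142 142 144 141 140 141 140 140 147 117  63  51  50  47  44  56
  55  56  51  50  79 106 111 112  84  65  63  55  54  50  60 129 148 143]
```

```bash
cat > fit2.py <<'E'
from h import *
import sys
from scipy.optimize import least_squares
def run(name,cam,im,win,q0,drive):
    x0,x1,y0,y1=win; I=cv2.GaussianBlur(im,(0,0),.5)[y0:y1,x0:x1]
    def render(q):
        sh=(y1-y0,x1-x0); off=(x0,y0)
        d=sil(cam,box(*q[:3],.124,.039,0,.08),sh,off)
        if drive: s=sil(cam,box(*q[:3],.1,.008,.08,drive),sh,off)
        else: s=sil(cam,box(*q[:3],.101,.0095,.042,.042),sh,off)*sil(cam,box(*q[:3],.104,.011,.075,.075),sh,off)
        return d,s
    def cost(q):
        d,s=render(q); A=np.stack([np.ones(d.size),d.ravel(),(s).ravel()],1)
        w=1
        c,res,_,_=np.linalg.lstsq(A,I.ravel(),rcond=None); e=A@c-I.ravel()
        cost.c=c
        return np.minimum(e**2,1600).mean()
    sx=[q0]+[list(np.array(q0)+np.eye(3)[i]*[.006,.006,.08][i]) for i in range(3)]
    b=minimize(cost,q0,method="Nelder-Mead",options=dict(initial_simplex=sx,xatol=1e-5,fatol=1e-3))
    cost(b.x); print(name,cam,b.x[:2].round(4),np.degrees(b.x[2]).round(2),round(b.fun,1),cost.c.round())
    return b.x
if __name__=="__main__":
  for cam in("top","scene"):
    im=cv2.imread(f"pics/{cam}0.png").astype(np.float32).mean(2)
    for name,q0 in(("L",[.53,.113,.025]),("R",[.527,-.1745,.29])):
        uv=proj(cam,box(*q0,.124,.039,0,.1)); w=[int(uv[:,0].min())-5,int(uv[:,0].max())+6,int(uv[:,1].min())-4,int(uv[:,1].max())+4]
        run(name,cam,im,w,q0,.096 if name=="L" else 0)
E
python3 fit2.py
```

```text
L top [0.5296 0.1135] 1.72 170.5 [138. -79.  70.]
R top [ 0.5278 -0.1747] 17.1 114.5 [140. -80.  49.]
L scene [0.5294 0.1135] 3.34 205.5 [ 160. -133.   41.]
R scene [ 0.5287 -0.1749] 18.19 422.4 [  152.  -114. 23806.]
```

```bash
cat >> h.py <<'E'
from scipy.spatial.transform import Rotation as Ro
def go(target,xang=None):
    s=r.get_state(); R=Ro.from_quat(s["eef_rot"]).as_matrix()
    d=R.T@(np.array(target)-s["tool_pos"])*100
    a=np.degrees(np.arctan2(R[1,0],R[0,0]))
    print("t",round(s["clock"],2),"pos",s["tool_pos"].round(4),"xang",a.round(2),"zax",R[:,2].round(4),"F",s["contact_force"].round(2),"open",round(s["opening"],3))
    print("delta cm",d.round(2),"len",np.linalg.norm(d).round(2),"turn",None if xang is None else round(-(xang-a),2))
A=(.5296,.1135,np.radians(1.9)); B=(.528,-.1747,np.radians(17.3))
E
python3 -c "
from h import *
go((.5296,.1135,.25),91.9)"
```

```text
t 0.7 pos [0.2404 0.577  0.2498] xang 67.38 zax [ 1.e-04  1.e-04 -1.e+00] F [ 0.02 -0.02  1.31] open 1.003
delta cm [-3.166e+01  4.452e+01 -3.000e-02] len 54.63 turn -24.52
```

Emit:
send_rows:
  series:
    - {"delta_pos":[-1.1,1.6,0],"turn":-2,"jaw":1}
    - {"delta_pos":[-3.2,4.5,0],"turn":-6,"jaw":1}
    - {"delta_pos":[-5.3,7.4,0],"turn":-10,"jaw":1}
    - {"delta_pos":[-7.4,10.4,0],"turn":-14,"jaw":1}
    - {"delta_pos":[-9.5,13.3,0],"turn":-18,"jaw":1}
    - {"delta_pos":[-11.6,16.3,0],"turn":-22,"jaw":1}
    - {"delta_pos":[-13.7,19.3,0],"turn":-24.5,"jaw":1}
    - {"delta_pos":[-15.8,22.2,0],"turn":-24.5,"jaw":1}
  force: 30

```text
clock: 1.37
tool_pos: [0.3855, 0.344, 0.2499]
eef_rot: [0.695, 0.719, 0.0, 0.0]
contact_force: [-0.1, 0.1, -0.2]
opening: 0.421
```

```bash
python3 -c "
from h import *
go((.5296,.1135,.20),91.9)"
```

```text
t 1.37 pos [0.3855 0.344  0.2499] xang 91.98 zax [ 4.e-04  3.e-04 -1.e+00] F [-0.13  0.15 -0.15] open 0.421
delta cm [-23.54  13.6    4.99] len 27.64 turn 0.08
```

Emit:
send_rows:
  series:
    - {"delta_pos":[-3.3,1.9,0.5],"turn":0,"jaw":1}
    - {"delta_pos":[-6.7,3.9,1.2],"turn":0,"jaw":1}
    - {"delta_pos":[-10.1,5.8,2],"turn":0,"jaw":1}
    - {"delta_pos":[-13.5,7.8,2.9],"turn":0,"jaw":1}
    - {"delta_pos":[-16.8,9.7,3.6],"turn":0,"jaw":1}
    - {"delta_pos":[-20.2,11.7,4.3],"turn":0,"jaw":1}
    - {"delta_pos":[-22.5,13.0,4.8],"turn":0,"jaw":1}
    - {"delta_pos":[-23.5,13.6,5],"turn":0,"jaw":1}

```text
clock: 2.03
tool_pos: [0.53, 0.1099, 0.1989]
eef_rot: [0.698, 0.716, -0.001, 0.001]
contact_force: [1.0, -1.1, -0.1]
opening: 0.006
```

```bash
python3 -c "
from h import *
im=vision.snapshot('top'); cv2.imwrite('pics/top1.png',cv2.resize(im[110:270,170:360],(712,600),interpolation=cv2.INTER_CUBIC))
im=vision.snapshot('scene'); cv2.imwrite('pics/scene1.png',cv2.resize(im[130:270,150:336],(797,600),interpolation=cv2.INTER_CUBIC))
go((.5296,.1135,.12),91.9)"
```

```text
t 2.13 pos [0.5289 0.1132 0.1993] xang 91.62 zax [-2.e-04 -8.e-04 -1.e+00] F [-0.93  0.06 -0.84] open 0.009
delta cm [0.03 0.07 7.93] len 7.93 turn -0.28
```

View pics/top1.png

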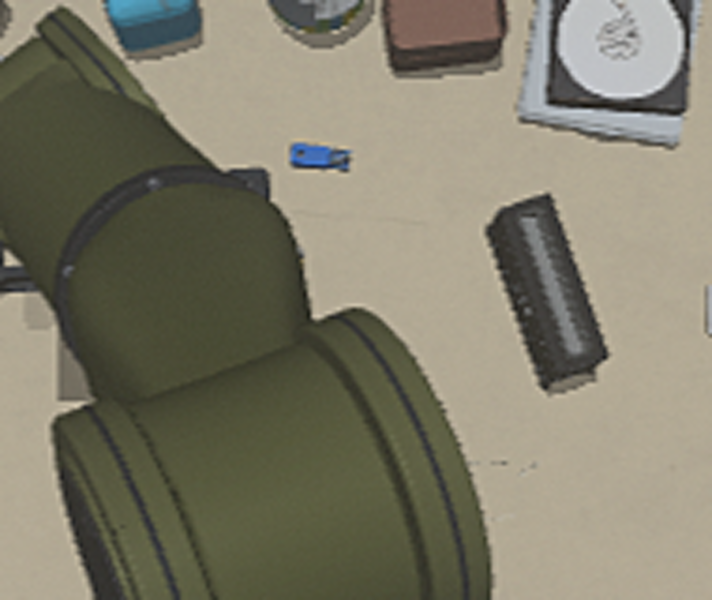

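View pics/scene1.png

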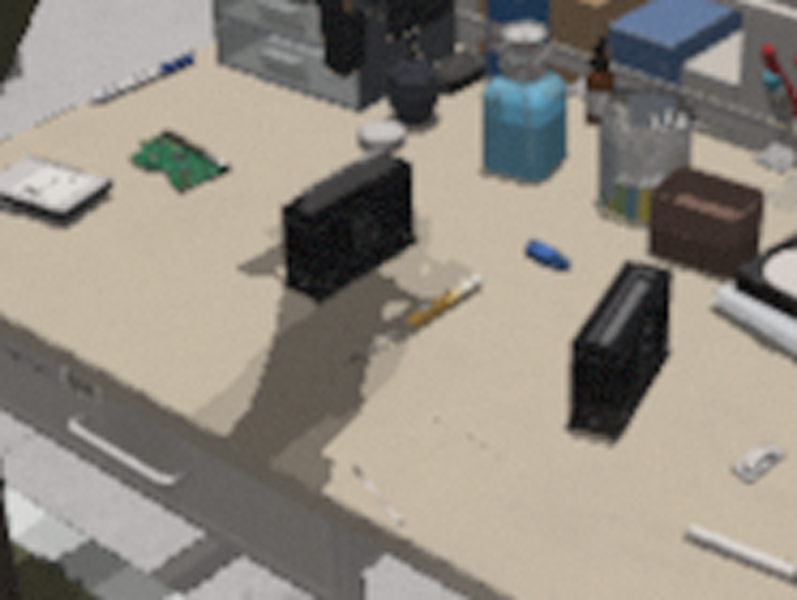

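```bash
python3 -c "
import cv2,numpy as np
im=cv2.imread('pics/scene0.png')
a=cv2.resize(im[155:205,208:258],(400,400),interpolation=cv2.INTER_CUBIC)
b=cv2.resize(im[183:233,270:320],(400,400),interpolation=cv2.INTER_CUBIC)
im=vision=None
cv2.imwrite('pics/sz.png',np.clip(np.hstack([a,b])*1.5,0,255).astype('uint8'))"
```

```text
(no output)
```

View pics/sz.png

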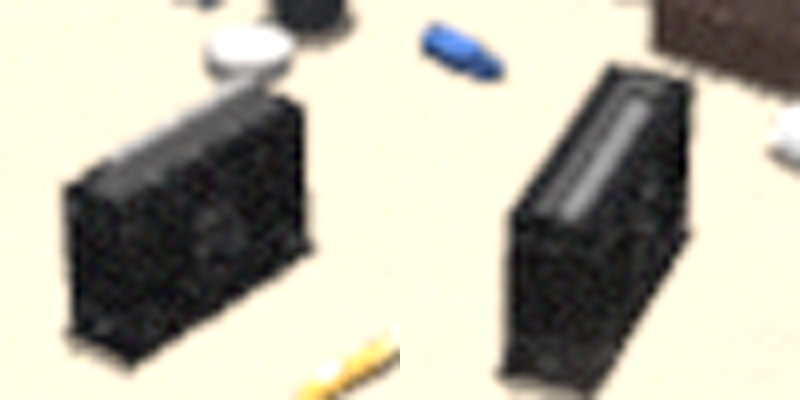

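The drive clearly stands out of the left dock, and the right one is empty. Descending to press.

Emit:
send_rows:
  series:
    - {"delta_pos":[0,0,1.5],"turn":0,"jaw":1}
    - {"delta_pos":[0,0,3.5],"turn":0,"jaw":1}
    - {"delta_pos":[0,0,5.5],"turn":0,"jaw":1}
    - {"delta_pos":[0,0,7],"turn":0,"jaw":1}
    - {"delta_pos":[0,0,7.9],"turn":0,"jaw":1}
    - {"delta_pos":[0,0,8.2],"turn":0,"jaw":1}
    - {"delta_pos":[0,0,8.2],"turn":0,"jaw":1}
    - {"delta_pos":[0,0,8.2],"turn":0,"jaw":1}

```text
clock: 2.8
tool_pos: [0.5283, 0.1165, 0.1185]
eef_rot: [0.695, 0.719, 0.001, 0.0]
contact_force: [0.2, -0.2, 0.4]
opening: 0.008
```

```bash
python3 -c "
from h import *
go((.5296,.1135,.107),91.9)"
```

```text
t 2.8 pos [0.5283 0.1165 0.1185] xang 91.96 zax [ 0.001  0.001 -1.   ] F [ 0.15 -0.19  0.41] open 0.008
delta cm [-0.31  0.12  1.15] len 1.19 turn 0.06
```

Emit:
send_rows:
  series:
    - {"delta_pos":[0,0,0],"turn":0,"jaw":1}
    - {"delta_pos":[0,0,0.2],"turn":0,"jaw":1}
    - {"delta_pos":[0,0,0.2],"turn":0,"jaw":1}

```text
clock: 3.05
tool_pos: [0.5284, 0.1153, 0.1161]
eef_rot: [0.695, 0.719, 0.0, 0.0]
contact_force: [-0.3, 0.5, 0.3]
opening: 0.002
```

```bash
python3 -c "
from h import *
go((.5296,.1135,.107),91.9)
vision.snapshot('scene')
go((.5296,.1135,.107),91.9)
vision.snapshot('scene')
go((.5296,.1135,.107),91.9)"
```

```text
t 3.05 pos [0.5284 0.1153 0.1161] xang 91.87 zax [ 9.e-04  3.e-04 -1.e+00] F [-0.34  0.48  0.31] open 0.002
delta cm [-0.19  0.11  0.91] len 0.94 turn -0.03
t 3.1 pos [0.5284 0.1153 0.116 ] xang 91.86 zax [ 6.e-04  2.e-04 -1.e+00] F [-0.64  0.08  0.36] open 0.006
delta cm [-0.18  0.12  0.9 ] len 0.93 turn -0.04
t 3.15 pos [0.5283 0.1153 0.116 ] xang 91.87 zax [ 5.e-04  2.e-04 -1.e+00] F [ 0.13 -0.18  0.2 ] open 0.004
delta cm [-0.18  0.12  0.9 ] len 0.93 turn -0.03
```

Emit:
send_rows:
  series:
    - {"delta_pos":[-0.1,0.05,0.1],"turn":0,"jaw":1}
    - {"delta_pos":[-0.18,0.1,0.2],"turn":0,"jaw":1}
    - {"delta_pos":[-0.18,0.1,0.4],"turn":0,"jaw":1}
    - {"delta_pos":[-0.18,0.1,0.5],"turn":0,"jaw":1}
    - {"delta_pos":[-0.18,0.1,0.6],"turn":0,"jaw":1}
    - {"delta_pos":[-0.18,0.1,0.7],"turn":0,"jaw":1}

```text
clock: 3.65
tool_pos: [0.5292, 0.1136, 0.1085]
eef_rot: [0.695, 0.719, -0.0, -0.0]
contact_force: [-0.5, 0.8, 0.3]
opening: 0.004
```

Emit:
send_rows:
  series:
    - {"delta_pos":[0,0,0.1],"turn":0,"jaw":1}
    - {"delta_pos":[0,0,0.2],"turn":0,"jaw":1}
    - {"delta_pos":[0,0,0.2],"turn":0,"jaw":1}

```text
clock: 3.9
tool_pos: [0.5293, 0.1137, 0.1068]
eef_rot: [0.695, 0.719, 0.0, 0.0]
contact_force: [-0.0, 0.4, 3.1]
opening: 0.005
```

Emit:
send_rows:
  series:
    - {"delta_pos":[0,0,0.1],"turn":0,"jaw":1}
    - {"delta_pos":[0,0,0.1],"turn":0,"jaw":1}

```text
clock: 4.07
tool_pos: [0.5293, 0.1137, 0.1061]
eef_rot: [0.695, 0.719, 0.0, 0.0]
contact_force: [-1.6, 0.9, 6.2]
opening: 0.009
```

Emit:
send_rows:
  series:
    - {"delta_pos":[0,0,0.1],"turn":0,"jaw":1}
    - {"delta_pos":[0,0,0.1],"turn":0,"jaw":1}

```text
clock: 4.23
tool_pos: [0.5293, 0.1137, 0.1052]
eef_rot: [0.695, 0.719, 0.0, 0.0]
contact_force: [-1.1, -0.0, 6.0]
opening: 0.009
```

Emit:
send_rows:
  series:
    - {"delta_pos":[0,0,0.1],"turn":0,"jaw":1}
    - {"delta_pos":[0,0,0.2],"turn":0,"jaw":1}
    - {"delta_pos":[0,0,0.2],"turn":0,"jaw":1}

```text
clock: 4.48
tool_pos: [0.5293, 0.1137, 0.1032]
eef_rot: [0.695, 0.719, 0.0, 0.0]
contact_force: [-0.4, -1.0, 5.3]
opening: 0.002
```

Emit:
send_rows:
  series:
    - {"delta_pos":[0,0,0.1],"turn":0,"jaw":1}
    - {"delta_pos":[0,0,0.1],"turn":0,"jaw":1}

```text
clock: 4.65
tool_pos: [0.5293, 0.1137, 0.1023]
eef_rot: [0.695, 0.719, 0.0, 0.0]
contact_force: [-1.2, 0.3, 6.5]
opening: 0.005
```

Emit:
send_rows:
  series:
    - {"delta_pos":[0,0,0.04],"turn":0,"jaw":1}
    - {"delta_pos":[0,0,0.04],"turn":0,"jaw":1}

```text
clock: 4.82
tool_pos: [0.5293, 0.1137, 0.1019]
eef_rot: [0.695, 0.719, 0.0, 0.0]
contact_force: [-1.8, -0.4, 6.7]
opening: 0.003
```

Emit:
send_rows:
  series:
    - {"delta_pos":[0,0,0.05],"turn":0,"jaw":1}
    - {"delta_pos":[0,0,0.05],"turn":0,"jaw":1}

```text
clock: 4.98
tool_pos: [0.5293, 0.1137, 0.1014]
eef_rot: [0.695, 0.719, 0.0, 0.0]
contact_force: [-1.8, -0.5, 7.3]
opening: 0.005
```

Emit:
send_rows:
  series:
    - {"delta_pos":[0,0,0.05],"turn":0,"jaw":1}
    - {"delta_pos":[0,0,0.05],"turn":0,"jaw":1}

```text
clock: 5.15
tool_pos: [0.5293, 0.1137, 0.101]
eef_rot: [0.695, 0.719, 0.0, 0.0]
contact_force: [-1.7, -0.6, 8.6]
opening: 0.007
```

Emit:
send_rows:
  series:
    - {"delta_pos":[0,0,0.04],"turn":0,"jaw":1}
    - {"delta_pos":[0,0,0.04],"turn":0,"jaw":1}

```text
clock: 5.32
tool_pos: [0.5293, 0.1138, 0.1009]
eef_rot: [0.695, 0.719, 0.0, 0.0]
contact_force: [-1.9, -0.1, 9.8]
opening: 0.008
```

```bash
python3 -c "
from h import *
for i in range(2):
  vision.snapshot('scene'); go((.5296,.1135,.107))"
```

```text
t 5.37 pos [0.5294 0.1138 0.1009] xang 91.89 zax [ 1.e-03  2.e-04 -1.e+00] F [-1.49  0.05 10.49] open 0.006
delta cm [-0.03  0.02 -0.61] len 0.61 turn None
t 5.42 pos [0.5294 0.1138 0.1009] xang 91.89 zax [ 9.e-04  2.e-04 -1.e+00] F [-1.69 -0.19 10.03] open 0.006
delta cm [-0.03  0.02 -0.61] len 0.62 turn None
```

Emit:
send_rows:
  series:
    - {"delta_pos":[0,0,0.05],"turn":0,"jaw":1}
    - {"delta_pos":[0,0,0.05],"turn":0,"jaw":1}

```text
clock: 5.58
tool_pos: [0.5294, 0.1138, 0.1005]
eef_rot: [0.695, 0.719, 0.0, 0.0]
contact_force: [-2.2, -0.0, 11.8]
opening: 0.003
```

Emit:
send_rows:
  series:
    - {"delta_pos":[0,0,0.04],"turn":0,"jaw":1}
    - {"delta_pos":[0,0,0.04],"turn":0,"jaw":1}

```text
clock: 5.75
tool_pos: [0.5294, 0.1139, 0.1003]
eef_rot: [0.695, 0.719, 0.001, 0.0]
contact_force: [-2.0, -0.9, 12.6]
opening: 0.004
```

Emit:
send_rows:
  series:
    - {"delta_pos":[0,0,0.04],"turn":0,"jaw":1}
    - {"delta_pos":[0,0,0.04],"turn":0,"jaw":1}

```text
clock: 5.92
tool_pos: [0.5294, 0.1139, 0.1]
eef_rot: [0.695, 0.719, 0.001, 0.0]
contact_force: [-2.6, -0.8, 14.7]
opening: 0.005
```

Emit:
send_rows:
  series:
    - {"delta_pos":[0,0,-0.5],"turn":0,"jaw":1}
    - {"delta_pos":[0,0,-1.5],"turn":0,"jaw":1}
    - {"delta_pos":[0,0,-3],"turn":0,"jaw":1}
    - {"delta_pos":[0,0,-4.5],"turn":0,"jaw":1}
    - {"delta_pos":[0,0,-6],"turn":0,"jaw":0.6}
    - {"delta_pos":[0,0,-7],"turn":0,"jaw":0.6}
    - {"delta_pos":[0,0,-7],"turn":0,"jaw":0.6}
    - {"delta_pos":[0,0,-7],"turn":0,"jaw":0.6}

```text
clock: 6.58
tool_pos: [0.5294, 0.1135, 0.1689]
eef_rot: [0.695, 0.719, 0.0, 0.0]
contact_force: [0.1, 1.0, -0.6]
opening: 0.284
```

```bash
python3 -c "
from h import *
im=vision.snapshot('scene'); cv2.imwrite('pics/scene2.png',cv2.resize(im[100:240,170:340],(729,600),interpolation=cv2.INTER_CUBIC))
go((.5296,.1135,.098),91.9)"
```

```text
t 6.63 pos [0.529  0.1134 0.1683] xang 91.88 zax [-5.e-04 -1.e-04 -1.e+00] F [-0.3   0.24 -0.25] open 0.33
delta cm [0.01 0.07 7.03] len 7.03 turn -0.02
```

View pics/scene2.png

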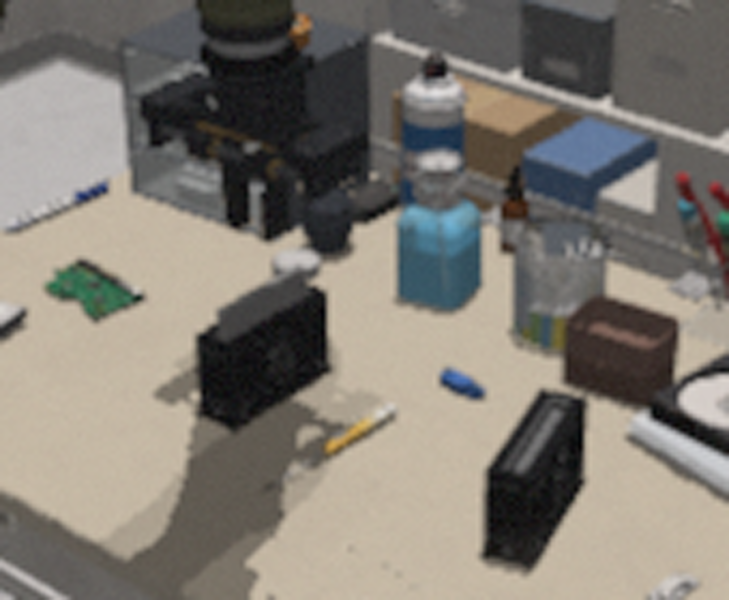

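The drive has popped up. It now stands well out of the left dock, near (260,305) in the zoomed picture. Descending to grasp it.

Emit:
send_rows:
  series:
    - {"delta_pos":[0,0,1.2],"turn":0,"jaw":0.6}
    - {"delta_pos":[0,0.05,2.7],"turn":0,"jaw":0.6}
    - {"delta_pos":[0,0.05,4.2],"turn":0,"jaw":0.6}
    - {"delta_pos":[0,0.05,5.5],"turn":0,"jaw":0.6}
    - {"delta_pos":[0,0.05,6.5],"turn":0,"jaw":0.6}
    - {"delta_pos":[0,0.05,6.9],"turn":0,"jaw":0.6}
    - {"delta_pos":[0,0.05,7],"turn":0,"jaw":0.6}
    - {"delta_pos":[0,0.05,7],"turn":0,"jaw":0.6}

```text
clock: 7.3
tool_pos: [0.5296, 0.1136, 0.0984]
eef_rot: [0.695, 0.719, -0.0, -0.0]
contact_force: [-0.0, 0.1, 0.8]
opening: 0.401
```

```bash
python3 -c "
from h import *
go((.5296,.1135,.098),91.9)"
```

```text
t 7.3 pos [0.5296 0.1136 0.0984] xang 91.88 zax [-5.e-04 -1.e-04 -1.e+00] F [-0.02  0.08  0.77] open 0.401
delta cm [-0.01 -0.    0.04] len 0.04 turn -0.02
```

Emit:
send_rows:
  series:
    - {"delta_pos":[0,0,0],"turn":0,"jaw":1}
    - {"delta_pos":[0,0,0],"turn":0,"jaw":1}
    - {"delta_pos":[0,0,0],"turn":0,"jaw":1}
    - {"delta_pos":[0,0,0],"turn":0,"jaw":1}
    - {"delta_pos":[0,0,0],"turn":0,"jaw":1}
    - {"delta_pos":[0,0,0],"turn":0,"jaw":1}
    - {"delta_pos":[0,0,0],"turn":0,"jaw":1}
  force: 20

```text
clock: 7.88
tool_pos: [0.53, 0.1136, 0.099]
eef_rot: [0.695, 0.719, 0.0, 0.0]
contact_force: [-0.2, -0.4, 4.2]
opening: 0.091
```

```bash
python3 -c "
from h import *
go((.5296,.1135,.098),91.9)"
```

```text
t 7.88 pos [0.53   0.1136 0.099 ] xang 91.88 zax [ 7.e-04  2.e-04 -1.e+00] F [-0.15 -0.36  4.17] open 0.091
delta cm [-0.01 -0.04  0.1 ] len 0.11 turn -0.02
```

Emit:
send_rows:
  series:
    - {"delta_pos":[0,0,-0.3],"turn":0,"jaw":1}
    - {"delta_pos":[0,0,-1],"turn":0,"jaw":1}
    - {"delta_pos":[0,0,-2],"turn":0,"jaw":1}
    - {"delta_pos":[0,0,-3.2],"turn":0,"jaw":1}
    - {"delta_pos":[0,0,-4.5],"turn":0,"jaw":1}
    - {"delta_pos":[0,0,-6],"turn":0,"jaw":1}
    - {"delta_pos":[0,0,-7.3],"turn":0,"jaw":1}
    - {"delta_pos":[0,0,-8],"turn":0,"jaw":1}

```text
clock: 8.55
tool_pos: [0.5304, 0.1138, 0.1808]
eef_rot: [0.695, 0.719, 0.001, 0.001]
contact_force: [0.3, -0.0, -1.1]
opening: 0.092
```

```bash
python3 -c "
from h import *
im=vision.snapshot('scene'); cv2.imwrite('pics/scene3.png',cv2.resize(im[100:240,170:340],(729,600),interpolation=cv2.INTER_CUBIC))
go((.528,-.1747,.18),107.3)"
```

```text
t 8.6 pos [0.5308 0.1139 0.1813] xang 91.86 zax [ 0.0038  0.0012 -1.    ] F [ 0.64  0.28 -0.21] open 0.091
delta cm [-28.84  -1.22   0.1 ] len 28.86 turn -15.44
```

View pics/scene3.png

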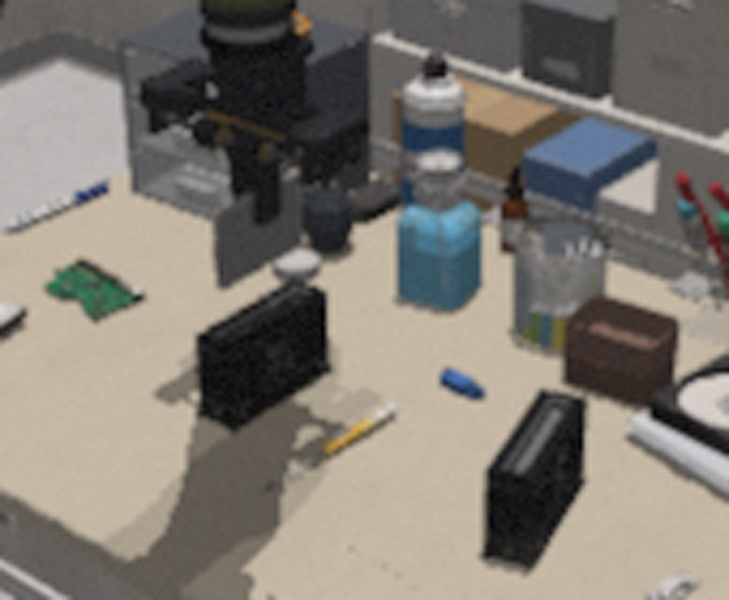

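Emit:
send_rows:
  series:
    - {"delta_pos":[-1.5,-0.1,0],"turn":-1,"jaw":1}
    - {"delta_pos":[-4.8,-0.2,0],"turn":-3,"jaw":1}
    - {"delta_pos":[-8.5,-0.4,0],"turn":-6,"jaw":1}
    - {"delta_pos":[-12,-0.5,0],"turn":-9,"jaw":1}
    - {"delta_pos":[-15.6,-0.7,0],"turn":-12,"jaw":1}
    - {"delta_pos":[-19.2,-0.8,0],"turn":-14,"jaw":1}
    - {"delta_pos":[-22.8,-1.0,0],"turn":-15.4,"jaw":1}
    - {"delta_pos":[-25.5,-1.1,0],"turn":-15.4,"jaw":1}

```text
clock: 9.27
tool_pos: [0.526, -0.1457, 0.1781]
eef_rot: [0.594, 0.805, -0.001, -0.0]
contact_force: [0.5, -0.2, -2.2]
opening: 0.089
```

```bash
python3 -c "
from h import *
go((.528,-.1747,.18),107.3)"
```

```text
t 9.27 pos [ 0.526  -0.1457  0.1781] xang 107.16 zax [-0.0015 -0.0015 -1.    ] F [ 0.53 -0.21 -2.18] open 0.089
delta cm [-2.83 -0.66 -0.18] len 2.92 turn -0.14
```

Emit:
send_rows:
  series:
    - {"delta_pos":[-1.5,-0.3,-0.1],"turn":0,"jaw":1}
    - {"delta_pos":[-2.8,-0.6,-0.1],"turn":0,"jaw":1}
    - {"delta_pos":[-2.8,-0.6,-0.1],"turn":0,"jaw":1}
    - {"delta_pos":[-2.8,-0.6,-0.1],"turn":0,"jaw":1}
    - {"delta_pos":[-2.8,-0.6,-0.1],"turn":0,"jaw":1}

```text
clock: 9.68
tool_pos: [0.5296, -0.1686, 0.1795]
eef_rot: [0.592, 0.806, 0.0, -0.001]
contact_force: [-0.2, -0.2, -1.0]
opening: 0.086
```

```bash
python3 -c "
from h import *
im=vision.snapshot('scene'); cv2.imwrite('pics/s4full.png',im); cv2.imwrite('pics/scene4.png',cv2.resize(im[120:240,220:370],(750,600),interpolation=cv2.INTER_CUBIC))
go((.528,-.1747,.18),107.3)
x=r.get_state()['tool_pos']
im=vision.snapshot('top'); cv2.imwrite('pics/top4.png',cv2.resize(im[110:270,170:360],(712,600),interpolation=cv2.INTER_CUBIC))
for n,P in (('drive',box(x[0],x[1],B[2],.1,.008,x[2]-.056,x[2]+.014)),('dock top',box(*B,.124,.039,.08,.0801))):
  print(n,((proj('scene',P)-[220,120])*5).round().tolist())
"
```

```text
t 9.73 pos [ 0.5297 -0.1684  0.1796] xang 107.41 zax [-2.0e-04  1.2e-03 -1.0e+00] F [-0.49 -0.18 -1.73] open 0.087
delta cm [-0.55 -0.35 -0.04] len 0.66 turn 0.11
drive [[349.0, 384.0], [352.0, 288.0], [337.0, 382.0], [340.0, 286.0], [401.0, 308.0], [405.0, 215.0], [389.0, 306.0], [393.0, 213.0]]
dock top [[371.0, 462.0], [371.0, 462.0], [313.0, 449.0], [313.0, 449.0], [432.0, 364.0], [432.0, 364.0], [377.0, 352.0], [377.0, 352.0]]
```

View pics/scene4.png

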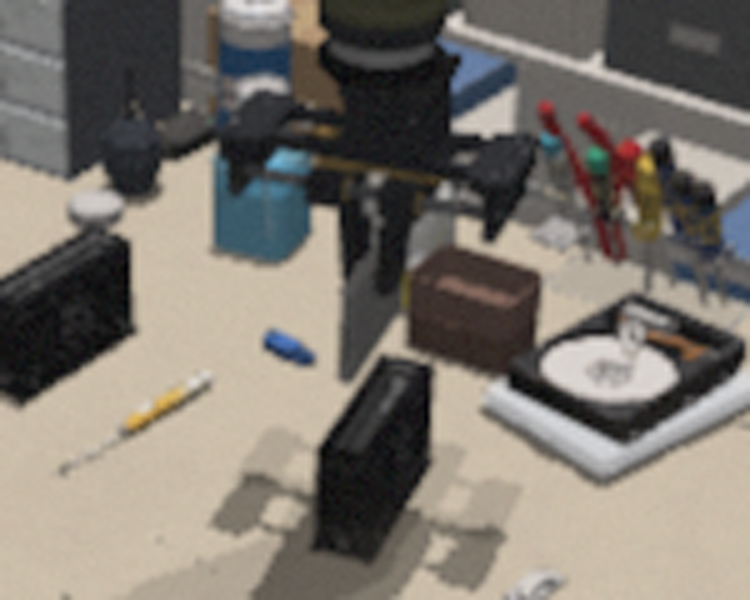

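View pics/top4.png

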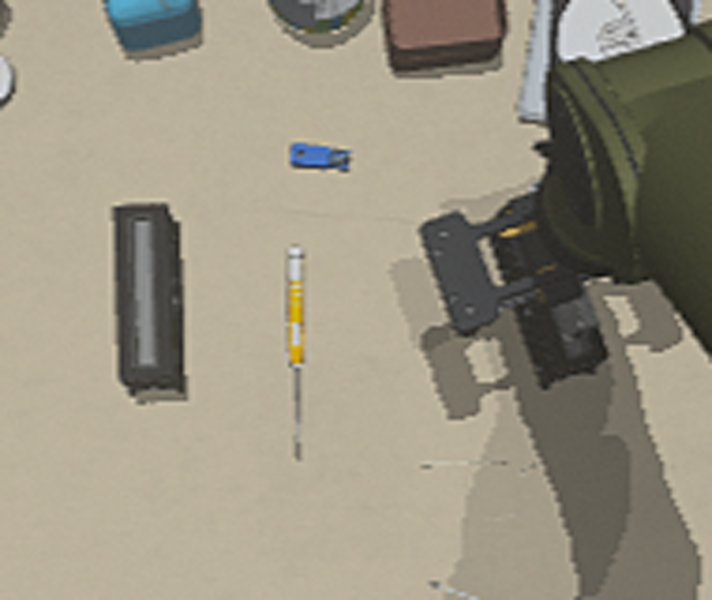

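Emit:
send_rows:
  series:
    - {"delta_pos":[-0.3,-0.2,0.5],"turn":0,"jaw":1}
    - {"delta_pos":[-0.5,-0.3,1.5],"turn":0,"jaw":1}
    - {"delta_pos":[-0.5,-0.3,2.5],"turn":0,"jaw":1}
    - {"delta_pos":[-0.5,-0.3,3.2],"turn":0,"jaw":1}
    - {"delta_pos":[-0.5,-0.3,3.5],"turn":0,"jaw":1}
    - {"delta_pos":[-0.5,-0.3,3.5],"turn":0,"jaw":1}
    - {"delta_pos":[-0.5,-0.3,3.5],"turn":0,"jaw":1}

```text
clock: 10.37
tool_pos: [0.5283, -0.1756, 0.1443]
eef_rot: [0.593, 0.805, 0.0, -0.0]
contact_force: [0.5, -0.4, -1.7]
opening: 0.086
```

```bash
python3 -c "
from h import *
im=vision.snapshot('scene');go((.528,-.1747,.137),107.3)
im=vision.snapshot('scene');go((.528,-.1747,.137),107.3)
cv2.imwrite('pics/scene5.png',cv2.resize(im[150:240,260:340],(533,600),interpolation=cv2.INTER_CUBIC))"
```

```text
t 10.42 pos [ 0.5285 -0.1757  0.1446] xang 107.29 zax [ 3.e-04  2.e-04 -1.e+00] F [-0.43  0.27 -0.47] open 0.091
delta cm [ 0.11 -0.02  0.76] len 0.77 turn -0.01
t 10.47 pos [ 0.5286 -0.1757  0.1448] xang 107.29 zax [ 7.e-04  1.e-04 -1.e+00] F [-0.14 -0.04 -0.35] open 0.088
delta cm [ 0.12 -0.03  0.78] len 0.79 turn -0.01
```

View pics/scene5.png

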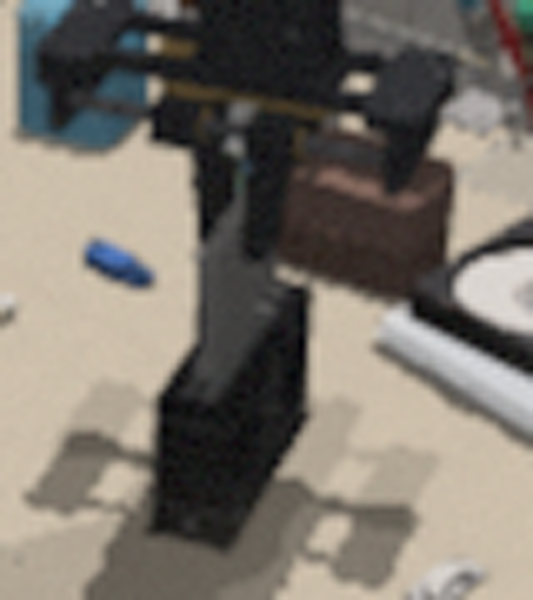

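Looks aligned above the slot. Correcting 1 mm and descending slowly.

Emit:
send_rows:
  series:
    - {"delta_pos":[0.1,0,0.2],"turn":0,"jaw":1}
    - {"delta_pos":[0.1,0,0.4],"turn":0,"jaw":1}
    - {"delta_pos":[0.1,0,0.6],"turn":0,"jaw":1}
    - {"delta_pos":[0.1,0,0.8],"turn":0,"jaw":1}
    - {"delta_pos":[0.1,0,1.0],"turn":0,"jaw":1}

```text
clock: 10.88
tool_pos: [0.528, -0.1749, 0.1344]
eef_rot: [0.593, 0.805, 0.0, -0.0]
contact_force: [0.7, 0.3, -0.5]
opening: 0.091
```

Emit:
send_rows:
  series:
    - {"delta_pos":[0,0,0.2],"turn":0,"jaw":1}
    - {"delta_pos":[0,0,0.4],"turn":0,"jaw":1}
    - {"delta_pos":[0,0,0.5],"turn":0,"jaw":1}
    - {"delta_pos":[0,0,0.5],"turn":0,"jaw":1}

```text
clock: 11.22
tool_pos: [0.5279, -0.1749, 0.1293]
eef_rot: [0.593, 0.805, -0.0, -0.0]
contact_force: [-0.2, -1.1, -1.4]
opening: 0.087
```

```bash
python3 -c "
from h import *
go((.528,-.1747,.105),107.3)"
```

```text
t 11.22 pos [ 0.5279 -0.1749  0.1293] xang 107.28 zax [-5.e-04  2.e-04 -1.e+00] F [-0.16 -1.13 -1.44] open 0.087
delta cm [0.01 0.02 2.43] len 2.43 turn -0.02
```

Emit:
send_rows:
  series:
    - {"delta_pos":[0,0,0.2],"turn":0,"jaw":1}
    - {"delta_pos":[0,0,0.5],"turn":0,"jaw":1}
    - {"delta_pos":[0,0,0.8],"turn":0,"jaw":1}
    - {"delta_pos":[0,0,1.1],"turn":0,"jaw":1}
    - {"delta_pos":[0,0,1.4],"turn":0,"jaw":1}

```text
clock: 11.63
tool_pos: [0.528, -0.1748, 0.1152]
eef_rot: [0.593, 0.805, 0.0, -0.0]
contact_force: [0.4, 0.8, -0.6]
opening: 0.089
```

Emit:
send_rows:
  series:
    - {"delta_pos":[0,0,0.3],"turn":0,"jaw":1}
    - {"delta_pos":[0,0,0.6],"turn":0,"jaw":1}
    - {"delta_pos":[0,0,0.9],"turn":0,"jaw":1}
    - {"delta_pos":[0,0,1.1],"turn":0,"jaw":1}
    - {"delta_pos":[0,0,1.2],"turn":0,"jaw":1}
    - {"delta_pos":[0,0,1.2],"turn":0,"jaw":1}

```text
clock: 12.13
tool_pos: [0.5279, -0.1748, 0.1033]
eef_rot: [0.593, 0.805, -0.0, -0.0]
contact_force: [0.5, 0.9, -0.1]
opening: 0.091
```

```bash
python3 -c "
from h import *
go((.528,-.1747,.099),107.3)"
```

```text
t 12.13 pos [ 0.5279 -0.1748  0.1033] xang 107.28 zax [-4.e-04  2.e-04 -1.e+00] F [ 0.5   0.89 -0.12] open 0.091
delta cm [0.01 0.01 0.43] len 0.43 turn -0.02
```

Emit:
send_rows:
  series:
    - {"delta_pos":[0,0,0.1],"turn":0,"jaw":1}
    - {"delta_pos":[0,0,0.2],"turn":0,"jaw":1}
    - {"delta_pos":[0,0,0.3],"turn":0,"jaw":1}
    - {"delta_pos":[0,0,0.4],"turn":0,"jaw":1}
    - {"delta_pos":[0,0,0.4],"turn":0,"jaw":1}

```text
clock: 12.55
tool_pos: [0.5279, -0.1749, 0.0994]
eef_rot: [0.593, 0.805, -0.0, -0.0]
contact_force: [0.1, 0.0, -0.3]
opening: 0.089
```

Emit:
send_rows:
  series:
    - {"delta_pos":[0,0,0],"turn":0,"jaw":1}
    - {"delta_pos":[0,0,0],"turn":0,"jaw":1}

```text
clock: 12.72
tool_pos: [0.5281, -0.1749, 0.0996]
eef_rot: [0.593, 0.805, 0.0, 0.0]
contact_force: [-0.8, -0.2, -1.5]
opening: 0.092
```

Emit:
send_rows:
  series:
    - {"delta_pos":[0,0,0.1],"turn":0,"jaw":1}
    - {"delta_pos":[0,0,0.15],"turn":0,"jaw":1}
    - {"delta_pos":[0,0,0.15],"turn":0,"jaw":1}
    - {"delta_pos":[0,0,0.15],"turn":0,"jaw":1}

```text
clock: 13.05
tool_pos: [0.5282, -0.1749, 0.0984]
eef_rot: [0.593, 0.805, 0.0, 0.0]
contact_force: [-0.2, -0.1, 3.9]
opening: 0.095
```

Emit:
send_rows:
  series:
    - {"delta_pos":[0,0,0.05],"turn":0,"jaw":1}
    - {"delta_pos":[0,0,0.05],"turn":0,"jaw":1}

```text
clock: 13.22
tool_pos: [0.5282, -0.1749, 0.0978]
eef_rot: [0.593, 0.805, 0.0, 0.0]
contact_force: [-0.6, 0.0, 5.1]
opening: 0.088
```

Emit:
send_rows:
  series:
    - {"delta_pos":[0,0,-0.05],"turn":0,"jaw":0.65}
    - {"delta_pos":[0,0,-0.05],"turn":0,"jaw":0.65}
    - {"delta_pos":[0,0,-0.05],"turn":0,"jaw":0.65}
    - {"delta_pos":[0,0,-0.05],"turn":0,"jaw":0.65}
    - {"delta_pos":[0,0,-0.05],"turn":0,"jaw":0.65}
    - {"delta_pos":[0,0,-0.5],"turn":0,"jaw":0.65}
    - {"delta_pos":[0,0,-1.5],"turn":0,"jaw":0.65}
    - {"delta_pos":[0,0,-3],"turn":0,"jaw":0.65}

```text
clock: 13.88
tool_pos: [0.5273, -0.1747, 0.1276]
eef_rot: [0.593, 0.805, -0.0, -0.001]
contact_force: [-0.1, -0.6, 1.0]
opening: 0.348
```

Emit:
send_rows:
  series:
    - {"delta_pos":[0,0,-1.5],"turn":0,"jaw":0.65}
    - {"delta_pos":[0,0,-3],"turn":0,"jaw":1}
    - {"delta_pos":[0,0,-3],"turn":0,"jaw":1}
    - {"delta_pos":[0,0,-3],"turn":0,"jaw":1}
    - {"delta_pos":[0,0,-3],"turn":0,"jaw":1}
    - {"delta_pos":[0,0,-3],"turn":0,"jaw":1}
    - {"delta_pos":[0,0,-3],"turn":0,"jaw":1}
  force: 30

```text
clock: 14.47
tool_pos: [0.5275, -0.1748, 0.1568]
eef_rot: [0.593, 0.805, -0.0, -0.001]
contact_force: [-0.7, -1.0, 0.6]
opening: 0.013
```

```bash
python3 -c "
from h import *
im=vision.snapshot('scene');go((.528,-.1748,.124),107.3)
cv2.imwrite('pics/scene6.png',cv2.resize(im[130:240,220:340],(654,600),interpolation=cv2.INTER_CUBIC))"
```

```text
t 14.52 pos [ 0.5276 -0.1748  0.1569] xang 107.29 zax [-1.3e-03  4.0e-04 -1.0e+00] F [ 0.29  0.22 -0.68] open 0.004
delta cm [-0.02  0.04  3.29] len 3.29 turn -0.01
```

View pics/scene6.png

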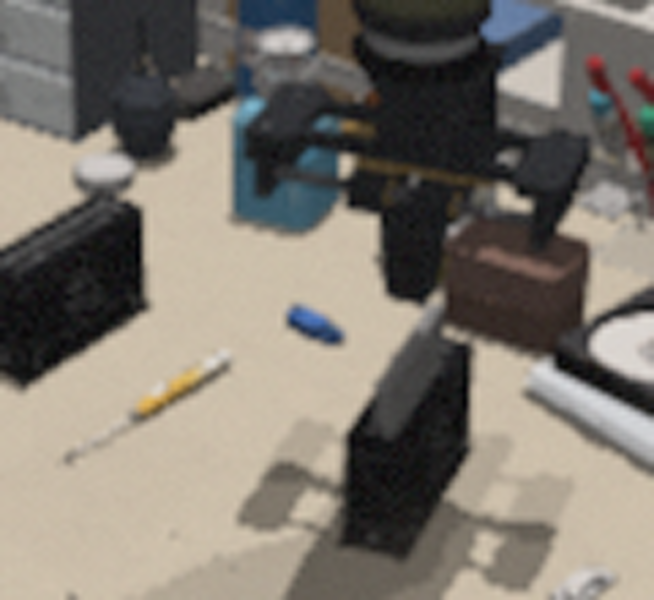

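The drive stands upright in dock B, around (405,380) in the zoomed picture. Now pressing it down by feel.

Emit:
send_rows:
  series:
    - {"delta_pos":[0,0,0.8],"turn":0,"jaw":1}
    - {"delta_pos":[0,0,1.8],"turn":0,"jaw":1}
    - {"delta_pos":[0,0,2.5],"turn":0,"jaw":1}
    - {"delta_pos":[0,0.05,2.9],"turn":0,"jaw":1}
    - {"delta_pos":[0,0.05,3.0],"turn":0,"jaw":1}
    - {"delta_pos":[0,0.05,3.0],"turn":0,"jaw":1}

```text
clock: 15.02
tool_pos: [0.5283, -0.1745, 0.127]
eef_rot: [0.593, 0.805, -0.0, -0.001]
contact_force: [0.5, -0.4, -0.1]
opening: 0.005
```

Emit:
send_rows:
  series:
    - {"delta_pos":[0,0,0.1],"turn":0,"jaw":1}
    - {"delta_pos":[0,0,0.2],"turn":0,"jaw":1}
    - {"delta_pos":[0,0,0.3],"turn":0,"jaw":1}
    - {"delta_pos":[0,0,0.4],"turn":0,"jaw":1}
    - {"delta_pos":[0,0,0.5],"turn":0,"jaw":1}

```text
clock: 15.43
tool_pos: [0.5287, -0.1748, 0.1229]
eef_rot: [0.593, 0.805, 0.0, 0.0]
contact_force: [-0.8, -0.8, 4.3]
opening: 0.001
```

Emit:
send_rows:
  series:
    - {"delta_pos":[0,0,0.1],"turn":0,"jaw":1}
    - {"delta_pos":[0,0,0.2],"turn":0,"jaw":1}
    - {"delta_pos":[0,0,0.3],"turn":0,"jaw":1}
    - {"delta_pos":[0,0,0.4],"turn":0,"jaw":1}
    - {"delta_pos":[0,0,0.5],"turn":0,"jaw":1}
    - {"delta_pos":[0,0,0.5],"turn":0,"jaw":1}

```text
clock: 15.93
tool_pos: [0.5286, -0.1748, 0.1176]
eef_rot: [0.593, 0.805, 0.0, 0.0]
contact_force: [-0.1, -0.5, 5.2]
opening: 0.005
```

Emit:
send_rows:
  series:
    - {"delta_pos":[0,0,0.1],"turn":0,"jaw":1}
    - {"delta_pos":[0,0,0.2],"turn":0,"jaw":1}
    - {"delta_pos":[0,0,0.3],"turn":0,"jaw":1}
    - {"delta_pos":[0,0,0.4],"turn":0,"jaw":1}
    - {"delta_pos":[0,0,0.5],"turn":0,"jaw":1}
    - {"delta_pos":[0,0,0.6],"turn":0,"jaw":1}
    - {"delta_pos":[0,0,0.7],"turn":0,"jaw":1}
    - {"delta_pos":[0,0,0.8],"turn":0,"jaw":1}

```text
clock: 16.6
tool_pos: [0.5287, -0.1748, 0.1099]
eef_rot: [0.593, 0.805, 0.0, 0.0]
contact_force: [-0.6, 0.1, 5.8]
opening: 0.002
```

Emit:
send_rows:
  series:
    - {"delta_pos":[0,0,0.05],"turn":0,"jaw":1}
    - {"delta_pos":[0,0,0.1],"turn":0,"jaw":1}

```text
clock: 16.77
tool_pos: [0.5287, -0.1748, 0.1089]
eef_rot: [0.593, 0.805, 0.0, 0.0]
contact_force: [-0.8, -0.7, 5.2]
opening: 0.005
```

Emit:
send_rows:
  series:
    - {"delta_pos":[0,0,0.05],"turn":0,"jaw":1}
    - {"delta_pos":[0,0,0.05],"turn":0,"jaw":1}

```text
clock: 16.93
tool_pos: [0.5287, -0.1748, 0.1083]
eef_rot: [0.593, 0.805, 0.0, 0.0]
contact_force: [-1.0, -0.4, 5.7]
opening: 0.005
```

Emit:
send_rows:
  series:
    - {"delta_pos":[0,0,0.05],"turn":0,"jaw":1}
    - {"delta_pos":[0,0,0.1],"turn":0,"jaw":1}
    - {"delta_pos":[0,0,0.1],"turn":0,"jaw":1}

```text
clock: 17.18
tool_pos: [0.5287, -0.1748, 0.1073]
eef_rot: [0.593, 0.805, 0.0, 0.0]
contact_force: [-0.6, 0.2, 6.6]
opening: 0.005
```

Emit:
send_rows:
  series:
    - {"delta_pos":[0,0,0.05],"turn":0,"jaw":1}
    - {"delta_pos":[0,0,0.1],"turn":0,"jaw":1}
    - {"delta_pos":[0,0,0.1],"turn":0,"jaw":1}

```text
clock: 17.43
tool_pos: [0.5287, -0.1748, 0.1064]
eef_rot: [0.593, 0.805, 0.0, 0.0]
contact_force: [-0.9, 0.4, 6.2]
opening: 0.004
```

Emit:
send_rows:
  series:
    - {"delta_pos":[0,0,0.05],"turn":0,"jaw":1}
    - {"delta_pos":[0,0,0.1],"turn":0,"jaw":1}
    - {"delta_pos":[0,0,0.1],"turn":0,"jaw":1}

```text
clock: 17.68
tool_pos: [0.5287, -0.1748, 0.1054]
eef_rot: [0.593, 0.805, 0.0, 0.0]
contact_force: [-1.0, 0.4, 5.7]
opening: 0.004
```

Emit:
send_rows:
  series:
    - {"delta_pos":[0,0,0.05],"turn":0,"jaw":1}
    - {"delta_pos":[0,0,0.05],"turn":0,"jaw":1}

```text
clock: 17.85
tool_pos: [0.5287, -0.1748, 0.1049]
eef_rot: [0.593, 0.805, 0.0, 0.0]
contact_force: [-1.2, 0.4, 6.9]
opening: 0.006
```

Emit:
send_rows:
  series:
    - {"delta_pos":[0,0,0.05],"turn":0,"jaw":1}
    - {"delta_pos":[0,0,0.05],"turn":0,"jaw":1}

```text
clock: 18.02
tool_pos: [0.5287, -0.1748, 0.1044]
eef_rot: [0.593, 0.805, 0.0, 0.0]
contact_force: [-1.0, 0.1, 6.4]
opening: -0.001
```

Emit:
send_rows:
  series:
    - {"delta_pos":[0,0,0.05],"turn":0,"jaw":1}
    - {"delta_pos":[0,0,0.1],"turn":0,"jaw":1}
    - {"delta_pos":[0,0,0.1],"turn":0,"jaw":1}

```text
clock: 18.27
tool_pos: [0.5287, -0.1749, 0.1034]
eef_rot: [0.593, 0.805, 0.0, 0.0]
contact_force: [-1.3, -0.5, 5.7]
opening: 0.003
```

Emit:
send_rows:
  series:
    - {"delta_pos":[0,0,0.05],"turn":0,"jaw":1}
    - {"delta_pos":[0,0,0.05],"turn":0,"jaw":1}

```text
clock: 18.43
tool_pos: [0.5287, -0.1748, 0.103]
eef_rot: [0.593, 0.805, 0.0, 0.0]
contact_force: [-2.0, -0.7, 6.9]
opening: 0.007
```

Emit:
send_rows:
  series:
    - {"delta_pos":[0,0,0.05],"turn":0,"jaw":1}
    - {"delta_pos":[0,0,0.05],"turn":0,"jaw":1}

```text
clock: 18.6
tool_pos: [0.5287, -0.1749, 0.1027]
eef_rot: [0.593, 0.805, -0.0, 0.0]
contact_force: [-2.4, -1.2, 8.8]
opening: 0.002
```

The end of travel is close: the force is rising at about 20 mm of travel.

Emit:
send_rows:
  series:
    - {"delta_pos":[0,0,0.05],"turn":0,"jaw":1}
    - {"delta_pos":[0,0,0.05],"turn":0,"jaw":1}

```text
clock: 18.77
tool_pos: [0.5288, -0.175, 0.1024]
eef_rot: [0.593, 0.805, -0.0, 0.001]
contact_force: [-2.7, -0.7, 11.5]
opening: 0.009
```

Emit:
send_rows:
  series:
    - {"delta_pos":[0,0,0.04],"turn":0,"jaw":1}
    - {"delta_pos":[0,0,0.04],"turn":0,"jaw":1}

```text
clock: 18.93
tool_pos: [0.5289, -0.175, 0.1022]
eef_rot: [0.593, 0.805, -0.0, 0.001]
contact_force: [-1.5, -0.1, 12.2]
opening: 0.002
```

Emit:
send_rows:
  series:
    - {"delta_pos":[0,0,0.04],"turn":0,"jaw":1}
    - {"delta_pos":[0,0,0.04],"turn":0,"jaw":1}

```text
clock: 19.1
tool_pos: [0.5289, -0.1751, 0.102]
eef_rot: [0.593, 0.805, -0.0, 0.001]
contact_force: [-2.6, 0.8, 14.0]
opening: 0.007
```

14 N reached, as in the first press. Lifting off.

Emit:
send_rows:
  series:
    - {"delta_pos":[0,0,-0.3],"turn":0,"jaw":1}
    - {"delta_pos":[0,0,-1],"turn":0,"jaw":1}
    - {"delta_pos":[0,0,-2.5],"turn":0,"jaw":1}
    - {"delta_pos":[0,0,-4.5],"turn":0,"jaw":1}
    - {"delta_pos":[0,0,-6.5],"turn":0,"jaw":1}
    - {"delta_pos":[0,0,-8.5],"turn":0,"jaw":1}
    - {"delta_pos":[0,0,-10],"turn":0,"jaw":1}
    - {"delta_pos":[0,0,-10],"turn":0,"jaw":1}

```text
clock: 19.77
tool_pos: [0.5301, -0.1748, 0.2034]
eef_rot: [0.593, 0.805, 0.001, 0.002]
contact_force: [1.3, 0.4, -0.8]
opening: 0.007
```

```bash
python3 -c "
from h import *
for i in range(6): im=vision.snapshot('scene')
go((.528,-.1748,.124),107.3)
cv2.imwrite('pics/scene7.png',cv2.resize(im[130:240,200:340],(764,600),interpolation=cv2.INTER_CUBIC))"
```

```text
t 20.07 pos [ 0.5277 -0.1747  0.1996] xang 107.29 zax [-2.2e-03  6.0e-04 -1.0e+00] F [ 0.65 -0.48 -0.19] open 0.005
delta cm [-0.03  0.04  7.56] len 7.56 turn -0.01
```

View pics/scene7.png

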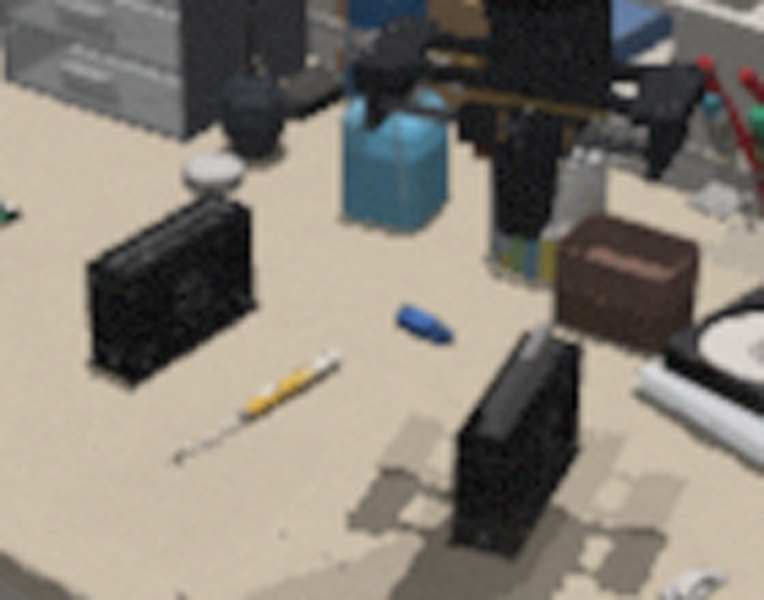

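The drive sits low in dock B (zoomed about (520,390)) and stays there 0.9 s after letting go. Dock A is empty and the robot is clear.

```bash
python3 -c "
from h import *
print(order.finish_job())"
```

```text
the job is handed in; nothing more can be done
None
```

I moved the drive from the left dock to the right one, where it is now latched. I handed the job in at about 20 s; no verdict was reported.

- **Release:** I pressed the drive in the left dock with closed fingers to about 14.7 N. It popped up, which I confirmed in a picture before gripping it and lifting it straight out.
- **Transfer:** I lowered it into the right dock until I felt the carriage (about 5 N upward), then let go. A picture showed it standing upright.
- **Latching:** I pressed by feel. The end of travel came at about 20 mm, and I stopped at 14.0 N.

**Last checks:** About 0.9 s after I let go, the picture showed the drive still low and upright in the right dock. The robot was about 9 cm above it, and the screwdriver and comb had not visibly moved.

**Not checked:** I did not measure either carriage's height. The left one being up is inferred from the drive having stood fully popped up on it. The circuit board, marker and magnet were not compared with their starting positions, but the arm did not go down near them. No check failed or disagreed.

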